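# Level the two-pan balance with the sample jars

## Task

Bring the two-pan lab balance level by moving sample jars from the left pan to the right: the jars look alike but weigh differently, so find out which one evens the sides, and seat it fully in the hole of the blue receiving block, whose exact place must be felt for. Press the balance only gently, finish with every jar standing fully down in a seat and the balance at rest, released and level, and leave the beaker, tube rack and reagent bottle where they are.

Things in the scene. Friction and masses are not known exactly. Their poses are not given: they have to be found in the camera images.
- balance: White base of the two-pan balance, fixed, 150 x 360 x 45 mm; origin at the centre of its underside; y along the beam to the left pan, x across it, away from the robot. Pans (110 x 178 mm) are centred at y = +127.5 and -127.5 mm and stay horizontal. The pointer scale, 177 mm tall, stands at x = 85 to 108 mm, y within 32 mm of 0. Pushes or knocks on it above 20 N, by jar or gripper, damage it: set down below 40 mm/s.
- pan_right (a joint): Height of the right pan above level, m: 0 is level (pointer on the green band, seat floors 97 mm above the table); positive: right pan up, left pan down by as much. Springy and damped: 4 mm for each 50 g that the left load exceeds the right, so about 123 N/m when a pan is pushed; stops at +-24 mm; settles in about a second.
- left_seat_1 (a point): Centre of the floor of a round seat (34 mm hole, 22 mm deep, top face of the holder 22 mm above this point) in the white holder on the left pan; it rides up and down with the pan. Innermost of the three in a row along the beam, 55 mm apart.
- left_seat_2 (a point): Centre of the floor of a round seat (34 mm hole, 22 mm deep, top face of the holder 22 mm above this point) in the white holder on the left pan; it rides up and down with the pan. Middle one.
- left_seat_3 (a point): Centre of the floor of a round seat (34 mm hole, 22 mm deep, top face of the holder 22 mm above this point) in the white holder on the left pan; it rides up and down with the pan. Outermost one.
- right_seat (a point): Centre of the floor of a round seat (34 mm hole, 22 mm deep, top face of the holder 22 mm above this point) in the white holder on the right pan; it rides up and down with the pan. The right pan's fixed seat, at its outer end, taken at the start.
- mark (a point): Over the line between two orange ticks on the right pan, level with the flat top of the blue receiving block; rides with the pan. The block's hole (34 mm wide, 22 mm deep) is on the beam line but its centre is 5 to 30 mm outwards (balance -y) from here, not measured. A jar pressed lightly on the flat top here and slid outwards drops in over the hole, and the pan springs up around it.
- jar_a_centre (a point): One of four look-alike sealed white sample jars: upright cylinder, 30 mm diameter, 80 mm tall, blue cap; this point is its centre, 40 mm above its flat bottom. Masses differ: one about 50 g, two 100 g, one 150 g (within 6 %); which is which is unknown. At the start three stand in the left seats, one in the right seat. Seated, its centre is 18 mm and its top 58 mm above the holder's top face.
- jar_b_centre (a point): One of four look-alike sealed white sample jars: upright cylinder, 30 mm diameter, 80 mm tall, blue cap; this point is its centre, 40 mm above its flat bottom. Masses differ: one about 50 g, two 100 g, one 150 g (within 6 %); which is which is unknown. At the start three stand in the left seats, one in the right seat. Seated, its centre is 18 mm and its top 58 mm above the holder's top face.
- jar_c_centre (a point): One of four look-alike sealed white sample jars: upright cylinder, 30 mm diameter, 80 mm tall, blue cap; this point is its centre, 40 mm above its flat bottom. Masses differ: one about 50 g, two 100 g, one 150 g (within 6 %); which is which is unknown. At the start three stand in the left seats, one in the right seat. Seated, its centre is 18 mm and its top 58 mm above the holder's top face.
- jar_d_centre (a point): One of four look-alike sealed white sample jars: upright cylinder, 30 mm diameter, 80 mm tall, blue cap; this point is its centre, 40 mm above its flat bottom. Masses differ: one about 50 g, two 100 g, one 150 g (within 6 %); which is which is unknown. At the start three stand in the left seats, one in the right seat. Seated, its centre is 18 mm and its top 58 mm above the holder's top face.
- beaker: Glass beaker, 68 mm diameter, 85 mm tall, origin at the centre of its underside. Leave alone.
- tube_rack: White test-tube rack 100 x 200 mm with capped tubes up to 126 mm tall, origin at the centre of its underside. Leave alone.
- reagent_bottle: Amber reagent bottle with red cap, 60 mm diameter, 130 mm tall, origin at the centre of its underside. Leave alone.
Things that resemble listed ones, but are neither listed nor needed, are in the scene too. What is shaped like the part that bears jar_c_centre but red is not meant. What is shaped like the part that bears jar_a_centre but pink is not meant.

How it is judged (in metres and radians):
At the end, for the whole second after the job is handed in: The right pan is within 3 mm of level and at rest, and each of the four jars stands upright (within 0.12 rad) and fully down (within 5 mm) in one of the left seats, the right fixed seat or the blue receiving block's hole (value of joint pan_right between -0.003 and 0.003 m and velocity of joint pan_right between -0.01 and 0.01 m/s and ((horizontal distance between jar_a_centre and left_seat_1 below 0.006 m and z of jar_a_centre in the frame of left_seat_1 between 0.035 and 0.045 m) or (horizontal distance between jar_a_centre and left_seat_2 below 0.006 m and z of jar_a_centre in the frame of left_seat_2 between 0.035 and 0.045 m) or (horizontal distance between jar_a_centre and left_seat_3 below 0.006 m and z of jar_a_centre in the frame of left_seat_3 between 0.035 and 0.045 m) or (horizontal distance between jar_a_centre and right_seat below 0.006 m and z of jar_a_centre in the frame of right_seat between 0.035 and 0.045 m) or (y of jar_a_centre in the frame of mark between -0.036 and 0 m and x of jar_a_centre in the frame of mark between -0.006 and 0.006 m and z of jar_a_centre in the frame of mark between 0.01 and 0.023 m)) and angle between each of jar_a_centre, jar_b_centre, jar_c_centre, jar_d_centre's own z axis and vertical below 0.12 rad and ((horizontal distance between jar_b_centre and left_seat_1 below 0.006 m and z of jar_b_centre in the frame of left_seat_1 between 0.035 and 0.045 m) or (horizontal distance between jar_b_centre and left_seat_2 below 0.006 m and z of jar_b_centre in the frame of left_seat_2 between 0.035 and 0.045 m) or (horizontal distance between jar_b_centre and left_seat_3 below 0.006 m and z of jar_b_centre in the frame of left_seat_3 between 0.035 and 0.045 m) or (horizontal distance between jar_b_centre and right_seat below 0.006 m and z of jar_b_centre in the frame of right_seat between 0.035 and 0.045 m) or (y of jar_b_centre in the frame of mark between -0.036 and 0 m and x of jar_b_centre in the frame of mark between -0.006 and 0.006 m and z of jar_b_centre in the frame of mark between 0.01 and 0.023 m)) and ((horizontal distance between jar_c_centre and left_seat_1 below 0.006 m and z of jar_c_centre in the frame of left_seat_1 between 0.035 and 0.045 m) or (horizontal distance between jar_c_centre and left_seat_2 below 0.006 m and z of jar_c_centre in the frame of left_seat_2 between 0.035 and 0.045 m) or (horizontal distance between jar_c_centre and left_seat_3 below 0.006 m and z of jar_c_centre in the frame of left_seat_3 between 0.035 and 0.045 m) or (horizontal distance between jar_c_centre and right_seat below 0.006 m and z of jar_c_centre in the frame of right_seat between 0.035 and 0.045 m) or (y of jar_c_centre in the frame of mark between -0.036 and 0 m and x of jar_c_centre in the frame of mark between -0.006 and 0.006 m and z of jar_c_centre in the frame of mark between 0.01 and 0.023 m)) and ((horizontal distance between jar_d_centre and left_seat_1 below 0.006 m and z of jar_d_centre in the frame of left_seat_1 between 0.035 and 0.045 m) or (horizontal distance between jar_d_centre and left_seat_2 below 0.006 m and z of jar_d_centre in the frame of left_seat_2 between 0.035 and 0.045 m) or (horizontal distance between jar_d_centre and left_seat_3 below 0.006 m and z of jar_d_centre in the frame of left_seat_3 between 0.035 and 0.045 m) or (horizontal distance between jar_d_centre and right_seat below 0.006 m and z of jar_d_centre in the frame of right_seat between 0.035 and 0.045 m) or (y of jar_d_centre in the frame of mark between -0.036 and 0 m and x of jar_d_centre in the frame of mark between -0.006 and 0.006 m and z of jar_d_centre in the frame of mark between 0.01 and 0.023 m))); the robot touches nothing.
It fails at once if more than 20 N between the robot and the balance (contact force between any of the arm, the fingers and balance above 20 N).
It fails at once if a jar pressed on the balance with more than 20 N (contact force between any of jar_a, jar_b, jar_c, jar_d and balance above 20 N).
It fails at once if the beaker, tube rack or reagent bottle moved by more than 30 mm (distance of any of beaker, tube_rack, reagent_bottle from where it was at the start of the episode above 0.03 m).
It also fails if it takes over 72 s, if anything falls off the work surface, if the arm or the gripper's body presses on something with over 40 N, if the wrist force passes 120 N, or if a joint passes its speed limit or range.

## Robot

A 7-joint arm with a two-finger parallel gripper is mounted at the origin on the work surface. World frame = base frame: x ahead of the robot, y to its left, z up, the work surface at z = 0. Lengths are in mm, angles in rad, forces in N, time in s.
With the tool pointing down it reaches from about 400 to 875 mm from the base axis. Payload 4.4 kg.
Tool frame: the origin (TCP) lies midway between the tips of the shut fingers; the grasp point (between the pads) lies 19 mm behind it (ctrl.pinch_z is the distance from the TCP to the grasp point, in mm); z points along the fingers, y is the line along which they close (so a half turn about z gives the same grasp; the last joint's range is limited). The gripper opens to 85 mm and grips with 20 to 120 N. Pads are 22 mm wide; open, the fingers measure 114 mm over their backs; the gripper's body (76 mm by 85 mm) begins 54 mm behind the grasp point. The pads swing forward as they close: fully open they stand 13 mm farther back than shut.
Start: joints at [-0.066, 0.628, 0.038, 1.517, -0.027, 0.996, -0.02], TCP at [650.014, 0.027, 231.313] pointing down, gripper open.
Joint ranges: [-3.06, 3.06], [-0.37, 2.12], [-1.25, 1.32], [0.18, 2.47], [-1.1, 4.24], [0.23, 1.98], [-2.94, 2.94]. Speed limits (rad/s): [2.57, 2.57, 3.14, 3.14, 3.14, 3.14, 3.14].

## Interface

Orientations are given as [roll, pitch, yaw] about the fixed x, y, z axes, in that order (R = Rz(yaw) Ry(pitch) Rx(roll)).
In Python, from cell import read_state, cams, order, ctrl gives the robot as it stands.
- The arm moves only by the tool move_arm, never from a script. Its argument "targets" is text: rows parted by semicolons, each of 7 numbers parted by spaces: the gripper's target within -1 to 1 (fully open at 1, half-way at 0, shut at -1), then the shift along the tool's x, y, z in cm, then the turn, a rotation vector about the tool's x, y, z in degrees. A call has 1 to 5 rows; each row shifts and turns the commanded pose from where the row before left it, along the tool's axes as they then stand; what a row does not reach is not made up. A row lasts 1/12 s, in which the tool goes at most 41.7 mm and 7.16 degrees, less where a joint would pass 70% of its speed; a pose out of reach is approached as far as the arm can. A call with a gripper value outside its range is refused whole. The fingers move at their own pace and stop on an object; the grip force is fixed at half the most. Time passes only in rows, so rows that do not move let the fingers close. It gives the time, the measured TCP pose, the force, the opening and the grip force at its end, in the units of the state.
- read_state(): the state, without advancing time (a new reading comes with each control period).
- cams.get_image(name): name is "scene" or "side" or "wrist"; returns a dict with "color" (400x640x3 uint8, red, green, blue), "fovy" (degrees; the focal length in pixels is half the picture's height over the tangent of half this angle, whatever the lens; pixels are square), "cx", "cy" (the principal point, pixels), "rvec" (rotation vector, rad) and "tvec" (3), from world to camera coordinates, as OpenCV has them. Camera axes: x right, y down, z forward; pixel columns grow to the right and rows downward; lengths in mm; the calibration is good to about 2 mm. A picture is of the moment at which its call begins. There is no depth.
- order.finish_job(): hands the job in; it is judged then, once.
The state is a dict: "clock": time; "qpos": joint angles; "qd": joint speeds; "tau": joint torques, N m; "eef_pos": TCP position; "tool_rot": TCP orientation; "force": force on the tool from outside, world axes, zero at the start; "torque": the same for the moment, N m; "width": finger opening in mm; "gripper_force": force on a finger pad.
Only numpy, scipy, OpenCV 4.12 (cv2) and the standard library are available. Lean on these libraries where they do the work, as an engineer would, in place of code of your own. Each camera call takes 0.05 s, during which the arm holds its last target. There are 200 camera calls.

## Working session

There is one attempt and no reset: what is moved stays moved. The work goes in short steps, Python scripts to look and compute and a tool call to move; the robot and the scene stay as the last step left them, time stands still between calls to the robot, and variables do not carry over. Pictures are saved under pics/ and viewed, at most 11 in all, crops included, and the job is handed in when it is done.

Besides the shell and the picture viewer there is one more tool, called after "Call:" as a command line: name --argument value ..., lists and objects as JSON in quotes. move_arm: Moves the arm, as the interface text tells. Its arguments: {"type":"object","properties":{"targets":{"type":"string"}},"required":["targets"]}

```bash
mkdir -p pics; python3 - <<'E'
from cell import read_state,cams,ctrl
import cv2,pickle
print(read_state(),ctrl.pinch_z)
d={}
for n in("scene","side"):
    i=cams.get_image(n);d[n]=i;cv2.imwrite(f"pics/{n}0.png",i["color"][:,:,::-1]);print(n,i["fovy"],i["cx"],i["cy"],i["rvec"],i["tvec"])
pickle.dump(d,open("c0.pkl","wb"))
E
```

```text
{'clock': 0.0, 'qpos': array([-0.0658287 ,  0.62934315,  0.03842847,  1.51835919, -0.02698068,
        0.99631664, -0.01998428]), 'qd': array([ 0.00010322,  0.0018203 , -0.00019541,  0.0010553 ,  0.0006313 ,
       -0.00141544, -0.00122649]), 'tau': array([-1.11932164e-03, -5.63405585e+01,  1.22606792e+00, -1.93450052e+01,
        1.09587883e-02,  1.05136272e-02, -8.84369996e-06]), 'eef_pos': array([6.49373380e+02, 4.99158086e-02, 2.30393605e+02]), 'tool_rot': array([-3.13968428e+00,  3.32642851e-05,  1.57086241e+00]), 'force': array([-0.12889151,  0.46081288, -0.67350905]), 'torque': array([ 0.02043154, -0.0165058 , -0.00478822]), 'gripper_force': 0.0, 'width': 85.68367321187027} 18.700000000000003
scene 42.66467845218956 323.5933659775331 198.75889174652602 [ 1.02720049  2.51901058 -0.97358358] [ 367.87668848 -194.56956871 1690.3362078 ]
side 45.06057714429795 314.8205131516167 206.40578810254996 [ 2.21126914 -0.35633142  0.19517274] [-498.49626318  204.08485778 1364.82079312]
```

```bash
ls -la
```

```text
total 1516
drwxr-xr-x  3 agent agent    4096 Dec  1 13:02 .
drwxr-xr-x 23 root  root     4096 Dec  1 13:01 ..
-rw-r--r--  1 agent agent 1536598 Dec  1 13:02 c0.pkl
drwxr-xr-x  2 agent agent    4096 Dec  1 13:02 pics
```

View pics/scene0.png

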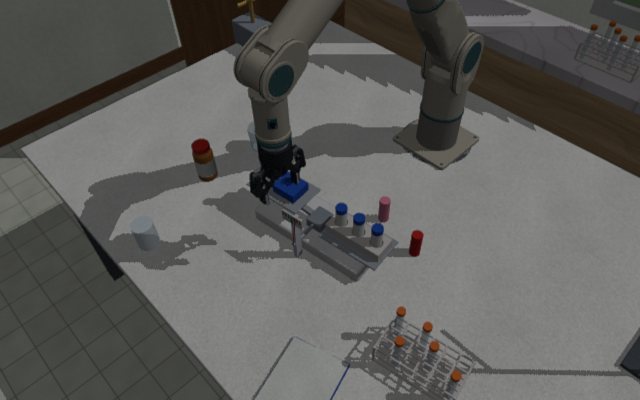

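View pics/side0.png

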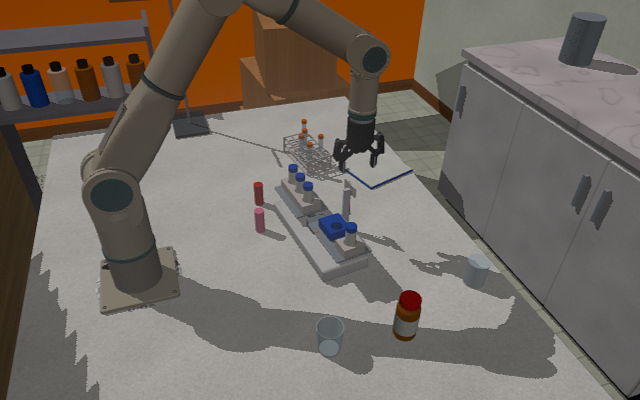

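Scene shows the left jars' blue caps at (341,209), (359,219), (377,230), with the red (416,243) and pink (384,208) decoys beside them. The blue block is at (290,187). The side view has left caps at (293,168), (300,177), (308,187), the block at (333,226) and the right jar at (351,230). The blue-capped white jars on the holder are the ones meant. I'll confirm that in an enlarged crop and triangulate.

```bash
cat > h.py <<'E'
import numpy as np,cv2
def P(i):
    f=200/np.tan(np.radians(i["fovy"]/2));K=np.array([[f,0,i["cx"]],[0,f,i["cy"]],[0,0,1]])
    return K@np.c_[cv2.Rodrigues(np.array(i["rvec"]))[0],np.array(i["tvec"])]
def tri(a,pa,b,pb):
    X=cv2.triangulatePoints(P(a),P(b),np.float64(pa).reshape(2,1),np.float64(pb).reshape(2,1)).ravel();return X[:3]/X[3]
def onz(i,p,z):
    M=P(i);A=np.c_[M[:,0],M[:,1],-np.array([p[0],p[1],1])];s=np.linalg.solve(A,-(M[:,2]*z+M[:,3]));return s[:2]
def proj(i,X):
    v=P(i)@np.r_[X,1];return v[:2]/v[2]
def blobs(i,roi,lo=(105,120,40),hi=(130,255,255),amin=15):
    h=cv2.cvtColor(i["color"],cv2.COLOR_RGB2HSV);m=cv2.inRange(h,lo,hi)
    k=np.zeros_like(m);x0,y0,x1,y1=roi;k[y0:y1,x0:x1]=m[y0:y1,x0:x1]
    n,_,s,c=cv2.connectedComponentsWithStats(k);return [(c[j].round(1),s[j].tolist()) for j in range(1,n) if s[j,4]>=amin]
E
python3 - <<'E'
from h import *;import pickle
d=pickle.load(open("c0.pkl","rb"));s,t=d["scene"],d["side"]
for b in blobs(s,(230,150,430,270)):print("sc",b)
for b in blobs(t,(230,140,400,280)):print("si",b)
a=cv2.resize(s["color"][160:280,230:430],None,fx=4,fy=4,interpolation=2)
b=cv2.resize(t["color"][150:290,240:380],None,fx=4,fy=4,interpolation=2)
cv2.imwrite("pics/a1.png",a[:,:,::-1]);cv2.imwrite("pics/b1.png",b[:,:,::-1])
E
```

```text
sc (array([289.4, 187.6]), [273, 171, 35, 32, 628])
sc (array([341. , 208.7]), [336, 203, 11, 12, 110])
sc (array([358.9, 218.7]), [354, 213, 11, 13, 112])
sc (array([377.1, 229.3]), [372, 223, 12, 13, 120])
si (array([292.3, 166.3]), [289, 164, 8, 7, 40])
si (array([372.8, 180.4]), [346, 170, 54, 19, 80])
si (array([300.1, 176.1]), [296, 173, 9, 8, 54])
si (array([307.6, 185.6]), [303, 182, 10, 9, 60])
si (array([335.9, 226.2]), [319, 213, 38, 28, 642])
```

View pics/a1.png

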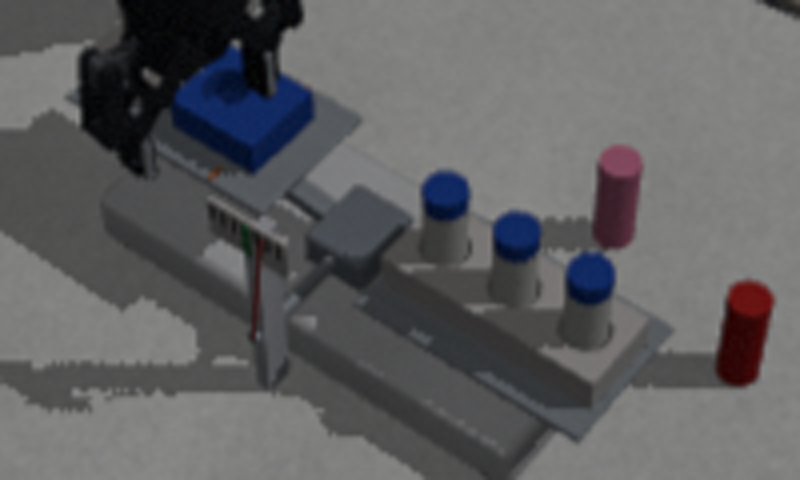

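View pics/b1.png

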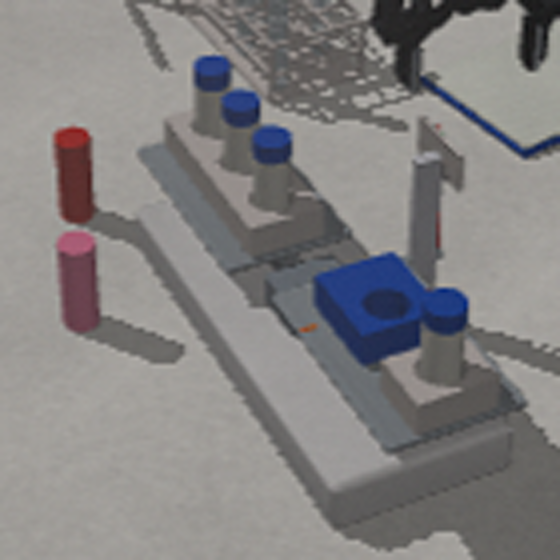

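```bash
python3 - <<'E'
from h import *;import pickle
d=pickle.load(open("c0.pkl","rb"));s,t=d["scene"],d["side"]
np.set_printoptions(precision=1,suppress=True)
L=[tri(s,p,t,q) for p,q in [((341,208.7),(307.6,185.6)),((358.9,218.7),(300.1,176.1)),((377.1,229.3),(292.3,166.3))]]
print(np.array(L));e=L[2]-L[0];print("dir",np.linalg.norm(e[:2]),np.degrees(np.arctan2(e[1],e[0])))
print("hole tri",tri(s,(287,182),t,(336.75,225)))
# cap top centres: scene crop
for n,p,q in [("j1",(446,186),(272,138)),("j2",(517,228),(241,101)),("j3",(590,269),(212,67)) ]:
    print(n,tri(s,(p[0]/4+230,p[1]/4+160),t,(q[0]/4+240,q[1]/4+150)))
print("tickF",[onz(s,(284,202.7),z) for z in(97,115)],"tickN",[onz(t,(316.8,232),z) for z in(97,115)])
print("rightjar cap top",[onz(t,(447/4+240,301/4+150),z) for z in(170,180,190,200)])
for n,i,p in[("pink base",t,(80/4+240,325/4+150)),("red base",t,(77/4+240,216/4+150)),("pink",s,(614/4+230,238/4+160)),("red",s,(738/4+230,378/4+160)),("basecornerR",t,(340/4+240,525/4+150)),("baseRF",t,(512/4+240,455/4+150))]:print(n,onz(i,p,0))
E
```

```text
[[528.1  83.8 152.9]
 [520.9 138.7 153.9]
 [513.8 194.6 156.2]]
dir 111.71098509433625 97.36126991472032
hole tri [553.9 -97.6 135.1]
j1 [527.2  82.6 158.7]
j2 [520.1 137.7 158.3]
j3 [512.3 191.2 158.2]
tickF [array([587. , -73.5]), array([596.4, -60.6])] tickN [array([507.5, -69. ]), array([500.5, -88.5])]
rightjar cap top [array([ 577.8, -150.6]), array([ 572.7, -161.4]), array([ 567.6, -172.2]), array([ 562.5, -183. ])]
pink base [374.4  94.6]
red base [405.5 233.6]
pink [375.7 106.8]
red [408.3 247.2]
basecornerR [ 498.5 -172.2]
baseRF [ 643.3 -145.2]
```

Left caps are at about z=158–161 and the block top at about z=135, so the pan is up about 16 mm. The balance yaw is about 7.4° and the hole is about 25 mm beyond the mark. I'll move above the innermost jar and check with the wrist camera.

Call:
move_arm --targets "1 2.08 -3.05 0 0 0 0;1 2.08 -3.05 0 0 0 0;1 2.08 -3.05 0 0 0 0;1 2.08 -3.05 0 0 0 -3.7;1 0 0 0 0 0 -3.7"

```text
clock: 0.52
eef_pos: [520.6, 88.5, 230.6]
tool_rot: [-3.134, -0.003, 1.711]
force: [0.3, 0.9, -1.3]
width: 85.4
gripper_force: 0.0
```

Call:
move_arm --targets "1 0 0 0 0 0 0;1 0 0 0 0 0 0;1 0 0 0 0 0 0"

```text
clock: 0.77
eef_pos: [529.0, 82.3, 231.3]
tool_rot: [3.141, 0.001, 1.697]
force: [0.7, 0.3, 1.3]
width: 85.5
gripper_force: 0.0
```

```bash
python3 - <<'E'
from h import *;from cell import read_state,cams;import pickle
r=read_state();print(r["clock"],r["eef_pos"],r["tool_rot"],r["force"])
d={n:cams.get_image(n) for n in("scene","side","wrist")};pickle.dump(d,open("c1.pkl","wb"))
w=d["wrist"];print(w["fovy"],w["rvec"],w["tvec"])
big=lambda im,x0,y0,x1,y1,f:cv2.resize(im[y0:y1,x0:x1],None,fx=f,fy=f,interpolation=2)
b=big(d["side"]["color"],280,140,380,240,4)
a=big(d["scene"]["color"],240,150,400,250,4)
c=np.zeros((400,800,3),np.uint8)
c[:,:400]=b;c[:250,400:]=cv2.resize(a,(400,250))
cv2.imwrite("pics/w1.png",w["color"][:,:,::-1]);cv2.imwrite("pics/s1.png",c[:,:,::-1])
for b in blobs(w,(0,0,640,400),amin=100):print(b)
E
```

```text
0.7667 [528.97359663  82.27540289 231.28296328] [3.14084197e+00 5.85488651e-04 1.69683594e+00] [0.72431564 0.29570973 1.33528244]
64.26031707848142 [-2.85101728 -0.18247858 -0.02592409] [-535.22690246  -21.85198597  383.89173054]
(array([583.4,  48.9]), [579, 0, 10, 101, 570])
(array([317. ,  42.3]), [294, 15, 47, 56, 2064])
(array([318.3, 133. ]), [297, 111, 44, 45, 1571])
(array([319.3, 210.9]), [300, 189, 40, 44, 1383])
(array([321.5, 341.9]), [287, 329, 70, 29, 1698])
```

View pics/w1.png

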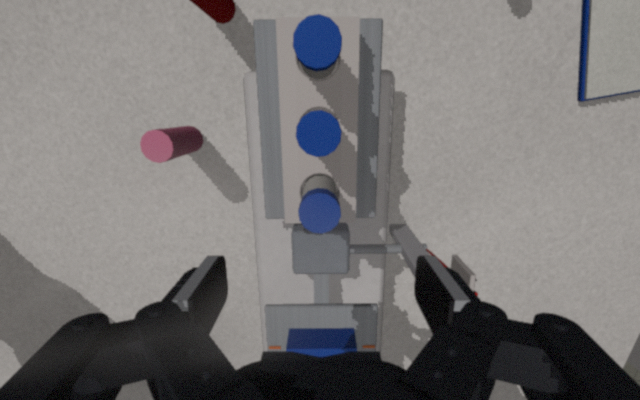

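Wrist view: caps at (317,42), (318,133), (319,211), the balance arm below, ticks at (275,347) and (370,347), and the front of the block at (321,342). Now the positions.

```bash
python3 - <<'E'
from h import *;import pickle
np.set_printoptions(precision=1,suppress=True)
d=pickle.load(open("c1.pkl","rb"));w=d["wrist"];s=d["scene"];t=d["side"]
q=[]
for p in[(319.5,211),(318.3,133),(317.5,42)]:q.append(onz(w,p,161));print(q[-1],onz(w,p,158))
e=q[2]-q[0];print(np.linalg.norm(e),np.degrees(np.arctan2(e[1],e[0])))
print("ticks",onz(w,(275,347),108),onz(w,(370,347),108))
bl=blobs(w,(0,0,640,400),amin=1000)
for z in(158,161):print([onz(w,b[0],z) for b in bl])
for i,n in((s,"sc"),(t,"si")):
  for b in blobs(i,(230,140,430,280)):print(n,b)
from scipy.optimize import least_squares
E
```

```text
[527.7  86.3] [527.8  85.4]
[520.2 139.6] [520.2 139.4]
[512.9 193.3] [512.8 193.8]
107.97966503241011 97.90945194600104
ticks [503.5 -78.7] [598.2 -66.6]
[array([512.5, 193.6]), array([520.2, 139.4]), array([527.7,  85.4]), array([543.6, -25.2])]
[array([512.6, 193.1]), array([520.2, 139.6]), array([527.6,  86.4]), array([543.2, -22.7])]
sc (array([263.7, 155.9]), [258, 151, 12, 11, 103])
sc (array([290. , 186.9]), [273, 172, 35, 31, 680])
sc (array([341. , 208.6]), [336, 203, 11, 12, 111])
sc (array([358.8, 218.7]), [354, 213, 11, 12, 112])
sc (array([377.1, 229.3]), [372, 223, 12, 13, 121])
si (array([292.1, 166.5]), [289, 164, 8, 7, 35])
si (array([379. , 178.9]), [346, 170, 67, 19, 98])
si (array([300.1, 176.2]), [296, 173, 9, 8, 59])
si (array([307.6, 185.5]), [303, 182, 10, 9, 63])
si (array([335.9, 226.2]), [319, 214, 38, 27, 643])
```

View pics/s1.png

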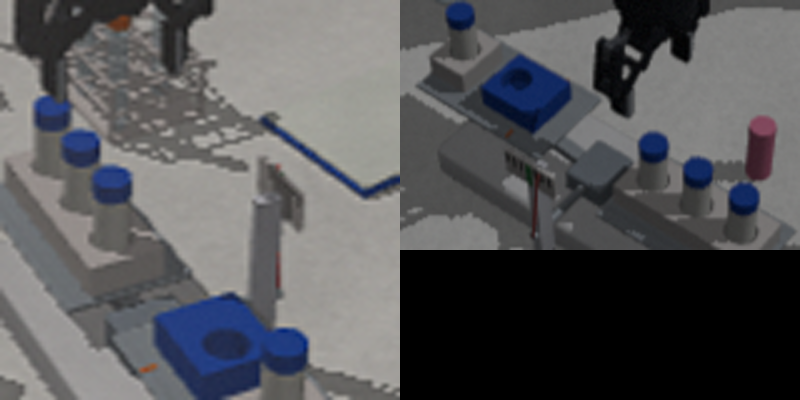

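```bash
python3 - <<'E'
from h import *;import pickle
np.set_printoptions(precision=1,suppress=True)
d=pickle.load(open("c1.pkl","rb"));w=d["wrist"];s=d["scene"];t=d["side"]
print("hole",tri(s,(288,181.2),t,(336.25,225.75)),"rcap",tri(s,(264,153.2),t,(351.5,225)))
q=[tri(s,p,t,r) for p,r in[((653/1,0),(0,0))][:0]]
f=lambda x,y:((x-400)/2.5+240,y/2.5+150); g=lambda x,y:(x/4+280,y/4+140)
for p,r in[((653,141),(112,178)),((699,166),(82,142)),((744,191),(52,107))]:print(tri(s,f(*p),t,g(*r)))
E
```

```text
hole [550.7 -98.8 134.5] rcap [ 562.4 -175.6  195.5]
[527.4  82.  158.9]
[519.4 136.8 158.6]
[511.4 190.  159.3]
```

Call:
move_arm --targets "1 0.2 -0.1 2.5 0 0 0;1 0 0 2.5 0 0 0;1 0 0 2.5 0 0 0;1 0 0 2.5 0 0 0;1 0 0 1.3 0 0 0"

```text
clock: 1.33
eef_pos: [525.7, 84.3, 115.6]
tool_rot: [-3.138, 0.0, 1.698]
force: [-0.6, 0.2, 0.2]
width: 85.3
gripper_force: 0.0
```

Call:
move_arm --targets "0.4 0 0 0 0 0 0;0 0 0 0 0 0 0;0 0 0 0 0 0 0;0 0 0 0 0 0 0"

```text
clock: 1.67
eef_pos: [527.9, 85.1, 119.5]
tool_rot: [3.139, -0.0, 1.699]
force: [0.1, 0.2, 0.7]
width: 43.2
gripper_force: 0.0
```

```bash
python3 - <<'E'
from h import *;from cell import read_state,cams;import pickle
r=read_state();print(r["clock"],r["eef_pos"],r["tool_rot"],r["force"],r["width"])
d={n:cams.get_image(n) for n in("scene","side","wrist")};pickle.dump(d,open("c2.pkl","wb"))
w=d["wrist"]
for b in blobs(w,(0,0,640,400),amin=100):print(b)
cv2.imwrite("pics/w2.png",w["color"][:,:,::-1])
E
```

```text
1.6667 [527.86867937  85.10274496 119.4619349 ] [ 3.13916468e+00 -1.27106896e-04  1.69942626e+00] [0.13467195 0.23209798 0.71355598] 43.199839030636284
(array([317.6,  16.7]), [272, 0, 92, 42, 2782])
(array([319.2, 166. ]), [274, 120, 92, 92, 6477])
(array([321.6, 309.7]), [281, 269, 80, 80, 4866])
```

View pics/w2.png

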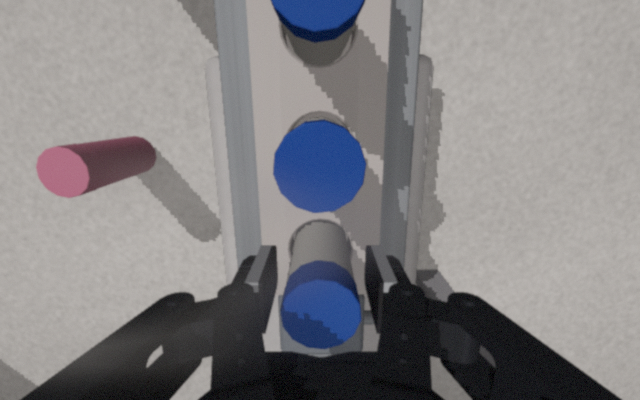

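Close view: cap at (321.6,309.7), pads' inner edges at about 276 and 367. The jar is centred, so I'll close on it.

Call:
move_arm --targets "-0.25 0 0 0 0 0 0;-0.29 0 0 0 0 0 0;-0.31 0 0 0 0 0 0;-0.33 0 0 0 0 0 0"

```text
clock: 2.15
eef_pos: [527.0, 85.1, 118.5]
tool_rot: [3.141, -0.0, 1.7]
force: [0.1, -0.5, -0.4]
width: 29.2
gripper_force: 31.5
```

Call:
move_arm --targets "-0.36 0 0 0 0 0 0;-0.4 0 0 0 0 0 0;-0.4 0 0 0 0 0 0;-0.4 0 0 0 0 0 0"

```text
clock: 2.48
eef_pos: [526.8, 85.1, 118.3]
tool_rot: [3.141, -0.0, 1.7]
force: [-0.2, 0.6, -1.4]
width: 28.6
gripper_force: 59.1
```

Call:
move_arm --targets "-0.5 0 0 -0.6 0 0 0;-0.5 0 0 -0.6 0 0 0;-0.5 0 0 -0.6 0 0 0;-0.5 0 0 0 0 0 0;-0.5 0 0 0 0 0 0"

```text
clock: 2.9
eef_pos: [527.2, 85.2, 137.0]
tool_rot: [3.14, -0.0, 1.7]
force: [-0.4, -0.6, -1.6]
width: 28.9
gripper_force: 59.1
```

Call:
move_arm --targets "-0.5 0 0 0 0 0 0;-0.5 0 0 0 0 0 0;-0.5 0 0 0 0 0 0;-0.5 0 0 0 0 0 0;-0.5 0 0 0 0 0 0"

```text
clock: 3.32
eef_pos: [526.7, 85.1, 136.1]
tool_rot: [-3.141, -0.0, 1.7]
force: [0.2, -0.2, -0.7]
width: 28.9
gripper_force: 59.1
```

Call:
move_arm --targets "-0.5 0 0 0 0 0 0;-0.5 0 0 0 0 0 0;-0.5 0 0 0 0 0 0"

```text
clock: 3.57
eef_pos: [526.8, 85.1, 136.3]
tool_rot: [-3.142, -0.0, 1.7]
force: [-1.1, 0.1, -0.6]
width: 28.7
gripper_force: 59.1
```

```bash
cat > wt.py <<'E'
from h import *;from cell import read_state,cams;import pickle,sys
np.set_printoptions(precision=2,suppress=True)
r=read_state();print(r["clock"],r["eef_pos"],r["force"],r["width"])
d={n:cams.get_image(n) for n in("scene","side","wrist")};pickle.dump(d,open(sys.argv[1],"wb"))
print("F",np.mean([read_state()["force"]],0))
for n,roi in(("scene",(230,140,430,280)),("side",(230,140,400,280))):
  for b in blobs(d[n],roi,amin=30):print(n,b)
# right-pan height: match block/cap patch shift vs c1
a=pickle.load(open("c1.pkl","rb"))
for n,x in(("scene",(552,-99,135)),("side",(552,-99,135)),("side",(520,138,158)),("side",(512,192,158))):
  p=proj(a[n],x);x0,y0=(p-15).astype(int);c=lambda i:cv2.cvtColor(i["color"],cv2.COLOR_RGB2GRAY)[y0:y0+30,x0:x0+30].astype(np.float32)
  sh=cv2.phaseCorrelate(c(a[n]),c(d[n]),cv2.createHanningWindow((30,30),cv2.CV_32F));J=proj(a[n],np.array(x)+[0,0,1])-p
  print(n,x,"shift",np.array(sh[0]),sh[1],"dz",np.dot(sh[0],J)/np.dot(J,J))
E
python3 wt.py c3.pkl
```

```text
3.5667 [526.77  85.1  136.27] [-1.08  0.13 -0.57] 28.70931422366583
F [ 0.29  0.81 -0.58]
scene (array([263.9, 157. ]), [259, 152, 11, 11, 104])
scene (array([290., 188.]), [273, 173, 35, 31, 682])
scene (array([344.7, 204.8]), [342, 199, 6, 11, 46])
scene (array([358.9, 217.7]), [354, 212, 11, 12, 114])
scene (array([377.3, 228. ]), [372, 222, 12, 13, 127])
side (array([372.8, 180.4]), [346, 170, 54, 19, 80])
side (array([308.2, 180.9]), [305, 177, 8, 9, 56])
side (array([335.9, 227.3]), [319, 214, 38, 28, 645])
scene (552, -99, 135) shift [0.15 0.73] 0.967699933052063 dz -2.8814206719804827
side (552, -99, 135) shift [-0.27  0.57] 0.8464964050716824 dz -2.1305302535392756
side (520, 138, 158) shift [ 0.54 -1.76] 0.6147604099909465 dz 6.62505636241247
side (512, 192, 158) shift [-2.33  0.4 ] 0.4528272024790446 dz -1.3930885593817066
```

Caps and block shifted about 1.1 px, or 4.3 mm, so jar 1 weighs about 50 g. I'll put it back and try the middle one.

Call:
move_arm --targets "-0.5 0 0 0.3 0 0 0;-0.5 0 0 0.3 0 0 0;-0.5 0 0 0.3 0 0 0;-0.5 0 0 0.3 0 0 0;-0.5 0 0 0.3 0 0 0"

```text
clock: 4.13
eef_pos: [526.7, 85.1, 120.9]
tool_rot: [-3.141, -0.0, 1.7]
force: [0.3, -0.6, 1.5]
width: 28.8
gripper_force: 59.1
```

Call:
move_arm --targets "-0.5 0 0 0.25 0 0 0;-0.5 0 0 0 0 0 0;-0.2 0 0 0 0 0 0;0.1 0 0 0 0 0 0;0.2 0 0 0 0 0 0"

```text
clock: 4.55
eef_pos: [526.9, 85.1, 119.0]
tool_rot: [3.141, -0.0, 1.7]
force: [0.7, -0.1, -0.2]
width: 51.1
gripper_force: 0.0
```

Call:
move_arm --targets "0.4 0 0 0 0 0 0;0.4 0 0 -1 0 0 0;0.4 0 0 -2 0 0 0;0.4 0 0 -2.5 0 0 0;0.4 0 0 -2.5 0 0 0"

```text
clock: 4.97
eef_pos: [526.4, 85.0, 200.2]
tool_rot: [-3.141, 0.0, 1.7]
force: [1.4, 0.3, 0.0]
width: 60.0
gripper_force: 0.0
```

Call:
move_arm --targets "0.4 2.75 0 0 0 0 0;0.4 2.75 0 0 0 0 0;0.4 0 0 0 0 0 0;0.4 0 0 0 0 0 0"

```text
clock: 5.3
eef_pos: [519.4, 141.7, 199.7]
tool_rot: [3.141, -0.001, 1.704]
force: [0.2, -0.9, 0.5]
width: 59.8
gripper_force: 0.0
```

```bash
python3 wt.py c4.pkl; python3 - <<'E'
from h import *;import pickle
w=pickle.load(open("c4.pkl","rb"))["wrist"]
for b in blobs(w,(0,0,640,400),amin=300):print(b,onz(w,b[0],160))
E
```

```text
5.3 [519.43 141.68 199.73] [ 0.19 -0.91  0.53] 59.77109870815269
F [-0.25 -0.25  0.5 ]
scene (array([263.7, 155.9]), [258, 151, 12, 11, 103])
scene (array([290. , 186.9]), [273, 172, 35, 31, 682])
scene (array([340.8, 209.1]), [336, 203, 12, 12, 91])
scene (array([359. , 218.9]), [354, 213, 11, 12, 106])
scene (array([377. , 229.3]), [372, 223, 12, 13, 120])
side (array([292.8, 167.5]), [289, 164, 8, 8, 46])
side (array([372.7, 180.3]), [346, 170, 54, 19, 79])
side (array([300.1, 176.1]), [296, 173, 9, 8, 56])
side (array([307.4, 185.6]), [303, 182, 9, 9, 65])
side (array([335.9, 226.2]), [319, 213, 38, 28, 646])
scene (552, -99, 135) shift [ 0.06 -0.03] 1.0373328733444214 dz 0.1115575879787452
side (552, -99, 135) shift [-0.15  0.2 ] 1.0188795354631213 dz -0.7684308146106423
side (520, 138, 158) shift [-0.11 -0.28] 0.9910511954625447 dz 1.0652757752556679
side (512, 192, 158) shift [-0.62  0.47] 0.35374689711464774 dz -1.7492473912237316
(array([599.2,  76.2]), [591, 0, 18, 158, 1008]) [656.01177878 247.39596634]
(array([320.4, 141.1]), [295, 115, 52, 53, 2155]) [512.59186111 194.07194422]
(array([321. , 230.9]), [298, 205, 47, 50, 1720]) [520.00058575 140.26851863]
(array([320.8, 310.6]), [299, 292, 44, 38, 1297]) [527.23456271  84.17257188]
```

Call:
move_arm --targets "0.4 -0.1 0.05 2.3 0 0 0;0.4 0 0 2.3 0 0 0;0.4 0 0 2.2 0 0 0;0.3 0 0 1.3 0 0 0;0 0 0 0 0 0 0"

```text
clock: 5.87
eef_pos: [518.4, 136.7, 115.2]
tool_rot: [-3.136, 0.002, 1.698]
force: [-0.1, 0.0, -1.4]
width: 44.7
gripper_force: 0.0
```

Call:
move_arm --targets "-0.2 0 0 0 0 0 0;-0.27 0 0 0 0 0 0;-0.31 0 0 0 0 0 0;-0.33 0 0 0 0 0 0;-0.4 0 0 0 0 0 0"

```text
clock: 6.28
eef_pos: [521.0, 138.5, 118.7]
tool_rot: [3.14, 0.0, 1.7]
force: [0.5, -1.1, -0.5]
width: 28.6
gripper_force: 59.0
```

Call:
move_arm --targets "-0.5 0 0 0 0 0 0;-0.5 0 0 0 0 0 0;-0.5 0 0 -0.6 0 0 0;-0.5 0 0 -0.6 0 0 0;-0.5 0 0 -0.6 0 0 0"

```text
clock: 6.7
eef_pos: [520.1, 139.0, 136.3]
tool_rot: [-3.141, -0.0, 1.7]
force: [-0.3, 0.3, -1.7]
width: 28.6
gripper_force: 59.2
```

Call:
move_arm --targets "-0.5 0 0 0 0 0 0;-0.5 0 0 0 0 0 0;-0.5 0 0 0 0 0 0;-0.5 0 0 0 0 0 0;-0.5 0 0 0 0 0 0"

```text
clock: 7.12
eef_pos: [520.1, 138.6, 135.6]
tool_rot: [-3.141, 0.0, 1.7]
force: [0.2, 0.5, -1.2]
width: 28.7
gripper_force: 59.2
```

Call:
move_arm --targets "-0.5 0 0 0 0 0 0;-0.5 0 0 0 0 0 0;-0.5 0 0 0 0 0 0;-0.5 0 0 0 0 0 0;-0.5 0 0 0 0 0 0"

```text
clock: 7.53
eef_pos: [520.3, 138.7, 135.8]
tool_rot: [-3.142, -0.0, 1.7]
force: [0.5, 0.1, -0.5]
width: 28.7
gripper_force: 59.2
```

```bash
python3 wt.py c5.pkl
```

```text
7.5333 [520.32 138.67 135.79] [ 0.53  0.1  -0.47] 28.69305448946028
F [ 0.14 -1.11 -1.3 ]
scene (array([264.2, 159.1]), [259, 154, 11, 11, 101])
scene (array([290.3, 190. ]), [273, 175, 36, 31, 679])
scene (array([341. , 204.5]), [336, 200, 12, 11, 94])
scene (array([362.5, 215.3]), [360, 210, 6, 11, 50])
scene (array([377.4, 225.9]), [372, 220, 12, 13, 130])
side (array([300.7, 171.4]), [297, 168, 8, 9, 47])
side (array([373.4, 180.5]), [346, 170, 54, 19, 78])
side (array([307.6, 182.2]), [303, 178, 9, 9, 58])
side (array([335.7, 229.5]), [319, 216, 38, 28, 636])
scene (552, -99, 135) shift [0.14 2.92] 0.6511621324221293 dz -11.37302543687324
side (552, -99, 135) shift [-0.39  3.13] 0.34154565175374346 dz -11.539544175925084
side (520, 138, 158) shift [ 0.21 -4.16] 0.38733911328845555 dz 15.684664177055852
side (512, 192, 158) shift [-2.69 -0.61] 0.16628276930914984 dz 2.499106907617224
```

The shift is about 3.1 px, or 12 mm, so jar 2 is 150 g. That makes the outermost jar 100 g, which fits the initial 16 mm tilt. I'll put this one back and take jar 3.

Call:
move_arm --targets "-0.5 0 0 0.3 0 0 0;-0.5 0 0 0.3 0 0 0;-0.5 0 0 0.3 0 0 0;-0.5 0 0 0.3 0 0 0;-0.5 0 0 0.3 0 0 0"

```text
clock: 8.1
eef_pos: [520.5, 138.7, 120.6]
tool_rot: [3.141, -0.0, 1.7]
force: [-0.7, -0.4, 0.1]
width: 28.7
gripper_force: 59.3
```

Call:
move_arm --targets "-0.5 0 0 0.25 0 0 0;-0.5 0 0 0 0 0 0;-0.2 0 0 0 0 0 0;0.1 0 0 0 0 0 0;0.2 0 0 0 0 0 0"

```text
clock: 8.52
eef_pos: [520.2, 138.7, 118.4]
tool_rot: [-3.141, -0.0, 1.7]
force: [-0.8, -0.0, 0.7]
width: 51.1
gripper_force: 0.0
```

Call:
move_arm --targets "0.4 0 0 0 0 0 0;0.4 0 0 -1 0 0 0;0.4 0 0 -2 0 0 0;0.4 0 0 -2.5 0 0 0;0.4 0 0 -2.5 0 0 0"

```text
clock: 8.93
eef_pos: [519.9, 138.6, 199.7]
tool_rot: [-3.141, 0.0, 1.7]
force: [0.0, 0.1, 0.2]
width: 59.5
gripper_force: 0.0
```

Call:
move_arm --targets "0.4 2.75 0 0 0 0 0;0.4 2.75 0 0 0 0 0;0.4 0 0 0 0 0 0;0.4 0 0 0 0 0 0;0.4 0 0 0 0 0 0"

```text
clock: 9.35
eef_pos: [513.2, 192.8, 198.8]
tool_rot: [3.141, 0.001, 1.7]
force: [0.2, -0.4, 1.1]
width: 60.1
gripper_force: 0.0
```

```bash
python3 wt.py c6.pkl; python3 - <<'E'
from h import *;import pickle
d=pickle.load(open("c6.pkl","rb"));w=d["wrist"]
for b in blobs(w,(0,0,640,400),amin=300):print(b,onz(w,b[0],160))
im=cv2.resize(w["color"][100:400,170:470],None,fx=1,fy=1)
b=cv2.resize(d["side"]["color"][150:250,280:380],(400,400),interpolation=2);a=cv2.resize(d["scene"]["color"][145:225,245:345],(400,320),interpolation=2)
c=np.zeros((400,800,3),np.uint8);c[:,:400]=b;c[:320,400:]=a;cv2.imwrite("pics/s6.png",c[:,:,::-1])
E
```

```text
9.35 [513.19 192.75 198.75] [ 0.15 -0.36  1.06] 60.088195090630755
F [ 0.26 -0.86 -0.88]
scene (array([263.7, 155.9]), [258, 151, 12, 11, 103])
scene (array([290. , 186.9]), [273, 172, 35, 31, 681])
scene (array([341.1, 208.3]), [336, 203, 11, 12, 109])
scene (array([358.4, 219.4]), [354, 213, 11, 13, 95])
scene (array([377.3, 229.5]), [372, 223, 12, 13, 116])
side (array([292.6, 167. ]), [289, 164, 8, 8, 49])
side (array([372.8, 180.4]), [346, 170, 54, 19, 78])
side (array([299.8, 176.1]), [296, 173, 9, 8, 56])
side (array([307.5, 185.3]), [303, 182, 9, 9, 60])
side (array([335.9, 226.2]), [319, 213, 38, 28, 644])
scene (552, -99, 135) shift [ 0.06 -0.04] 0.9882886230283313 dz 0.12327328113378382
side (552, -99, 135) shift [-0.36  0.25] 0.9581890784369574 dz -0.9934835262923617
side (520, 138, 158) shift [-0.11 -0.13] 1.0496179668108623 dz 0.5095932351819804
side (512, 192, 158) shift [ 0.37 -0.26] 0.6109397761027018 dz 0.973245108116934
(array([586.8, 131.7]), [580, 62, 16, 144, 842]) [653.05494437 271.37248068]
(array([319.5, 229.7]), [296, 206, 48, 47, 1681]) [512.59862348 194.18785239]
(array([321.1, 308.1]), [299, 289, 44, 39, 1319]) [520.68705858 139.56704071]
```

View pics/s6.png

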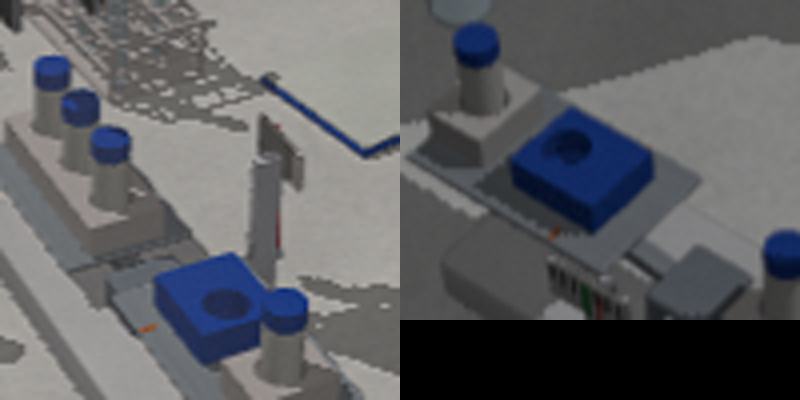

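The hole shows in scene at (286.8,181.5) and in side at (336.5,225.8), about (551,-99) in world coordinates. The left pan is back as it was. Grasping jar 3.

Call:
move_arm --targets "0.4 0 -0.05 2.3 0 0 0;0.4 0 0 2.3 0 0 0;0.4 0 0 2.2 0 0 0;0.3 0 0 1.2 0 0 0;0 0 0 0 0 0 0"

```text
clock: 9.92
eef_pos: [511.0, 191.3, 115.7]
tool_rot: [-3.136, 0.002, 1.698]
force: [-0.3, 1.0, 0.4]
width: 44.9
gripper_force: 0.0
```

Call:
move_arm --targets "-0.2 0 0 0 0 0 0;-0.27 0 0 0 0 0 0;-0.31 0 0 0 0 0 0;-0.33 0 0 0 0 0 0;-0.4 0 0 0 0 0 0"

```text
clock: 10.33
eef_pos: [513.4, 193.2, 119.2]
tool_rot: [3.14, -0.0, 1.7]
force: [0.1, -1.2, 0.3]
width: 28.6
gripper_force: 59.0
```

Call:
move_arm --targets "-0.5 0 0 0 0 0 0;-0.5 0 0 0 0 0 0;-0.5 0 0 -0.6 0 0 0;-0.5 0 0 -0.6 0 0 0;-0.5 0 0 -0.8 0 0 0"

```text
clock: 10.75
eef_pos: [512.2, 193.2, 138.6]
tool_rot: [-3.141, 0.0, 1.7]
force: [0.7, -0.0, -1.5]
width: 28.6
gripper_force: 59.2
```

Call:
move_arm --targets "-0.5 0 0 -2 0 0 0;-0.5 0 0 -2.5 0 0 0;-0.5 0 0 -2.5 0 0 0;-0.5 0 0 -2 0 0 0;-0.5 0 0 0 0 0 0"

```text
clock: 11.17
eef_pos: [515.2, 194.3, 233.2]
tool_rot: [3.133, -0.002, 1.7]
force: [0.9, 0.7, 0.7]
width: 29.0
gripper_force: 59.3
```

Call:
move_arm --targets "-0.5 -3 0 0 0 0 0;-0.5 -3.6 0 0 0 0 0;-0.5 -3.6 0 0 0 0 0;-0.5 -3.6 0 0 0 0 0;-0.5 -3.6 0 0 0 0 0"

```text
clock: 11.58
eef_pos: [534.6, 19.2, 228.3]
tool_rot: [-3.141, -0.0, 1.701]
force: [0.8, 0.5, -0.6]
width: 28.9
gripper_force: 59.2
```

Call:
move_arm --targets "-0.5 -3.6 0 0 0 0 0;-0.5 -3.6 0 0 0 0 0;-0.5 -3.6 0 0 0 0 0;-0.5 0 0 0 0 0 0;-0.5 0 0 0 0 0 0"

```text
clock: 12.0
eef_pos: [548.5, -89.5, 228.0]
tool_rot: [-3.141, 0.001, 1.694]
force: [-0.8, 0.5, -0.9]
width: 28.8
gripper_force: 59.3
```

Call:
move_arm --targets "-0.5 0 0 0 0 0 0;-0.5 0 0 0 0 0 0"

```text
clock: 12.17
eef_pos: [548.8, -84.6, 228.1]
tool_rot: [-3.141, -0.001, 1.702]
force: [-0.4, -0.4, -1.0]
width: 28.5
gripper_force: 59.3
```

```bash
python3 wt.py c7.pkl; python3 - <<'E'
from h import *;import pickle
d=pickle.load(open("c7.pkl","rb"))
b=cv2.resize(d["side"]["color"][150:250,280:380],(400,400),interpolation=2);a=cv2.resize(d["scene"]["color"][120:220,245:345],(400,400),interpolation=2)
cv2.imwrite("pics/s7.png",np.hstack([b,a])[:,:,::-1])
E
```

```text
12.1667 [548.83 -84.57 228.14] [-0.42 -0.43 -0.98] 28.474085392961896
F [-0.13  0.41 -0.39]
scene (array([290.2, 148.7]), [287, 143, 8, 12, 68])
scene (array([264.1, 158.1]), [259, 153, 11, 11, 100])
scene (array([290.3, 188.9]), [273, 174, 36, 31, 676])
scene (array([341.2, 206.2]), [336, 201, 11, 12, 108])
scene (array([359.1, 216.7]), [354, 211, 11, 12, 114])
side (array([299.8, 173.9]), [296, 170, 9, 9, 61])
side (array([376.4, 181.6]), [354, 175, 46, 14, 70])
side (array([307.3, 183.3]), [303, 179, 9, 10, 65])
side (array([336. , 185.9]), [332, 181, 9, 11, 79])
side (array([335.8, 228.4]), [319, 215, 38, 28, 636])
scene (552, -99, 135) shift [0.23 1.42] 0.843583517604404 dz -5.605552180890392
side (552, -99, 135) shift [-0.3   1.44] 0.6916385859251022 dz -5.320849546347395
side (520, 138, 158) shift [-0.41 -1.31] 0.6122675757937961 dz 4.932362312375352
side (512, 192, 158) shift [-0.1  -1.35] 0.4388551182217068 dz 5.164853219658543
```

View pics/s7.png

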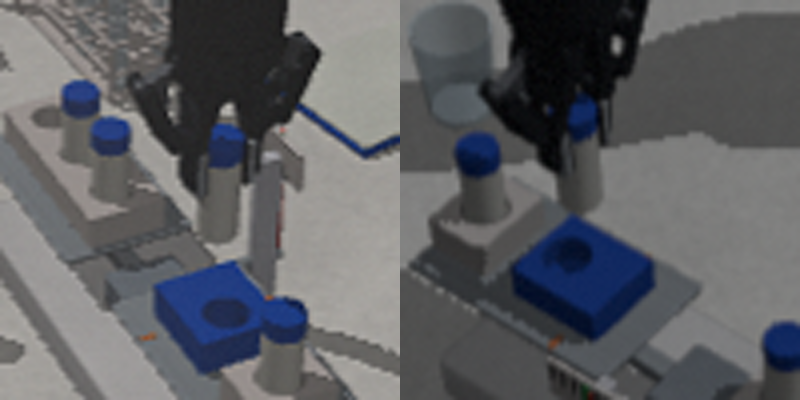

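```bash
python3 - <<'E'
from h import *;import pickle
np.set_printoptions(precision=1,suppress=True)
d=pickle.load(open("c7.pkl","rb"));s,t=d["scene"],d["side"]
A=tri(s,(290,170.75),t,(334.75,207.75));B=tri(s,(287.75,183),t,(336.5,228));
u=np.array([-.129,.992,0])
print(A,B,"along",(B-A)@u,"x",(B-A)@[.992,.129,0])
# cap of held jar vs right cap
print(tri(s,(290.2,148.7),t,(336,185.9)))
# hole from each view alone at z=127
print(onz(s,(287.75,183),127),onz(t,(336.5,228),127), "jar",onz(s,(290,170.75),190),onz(t,(334.75,207.75),190))
E
```

```text
[551.2 -83.1 186.5] [ 551.4 -100.   127. ] along -16.773536483012396 x -2.064146776676705
[548.3 -82.4 261.9]
[548.4 -98.8] [ 554.1 -102.2] jar [551.6 -79.6] [551.2 -88.7]
```

Call:
move_arm --targets "-0.5 -1.0 0 1 0 0 0;-0.5 0 0 2 0 0 0;-0.5 0 0 1.5 0 0 0;-0.5 0 0 1 0 0 0;-0.5 0 0 0 0 0 0"

```text
clock: 12.73
eef_pos: [548.6, -96.4, 170.8]
tool_rot: [-3.137, -0.001, 1.7]
force: [0.4, -0.2, -1.2]
width: 28.9
gripper_force: 59.3
```

Call:
move_arm --targets "-0.5 0 0 0 0 0 0;-0.5 0 0 0.25 0 0 0;-0.5 0 0 0.25 0 0 0;-0.5 0 0 0.25 0 0 0;-0.5 0 0 0.25 0 0 0"

```text
clock: 13.15
eef_pos: [550.9, -96.5, 163.7]
tool_rot: [3.14, 0.0, 1.7]
force: [-0.5, 0.3, -0.4]
width: 29.0
gripper_force: 59.3
```

Call:
move_arm --targets "-0.5 0 0 0.25 0 0 0;-0.5 0 0 0.25 0 0 0;-0.5 0 0 0 0 0 0;-0.5 0 0 0 0 0 0;-0.5 0 0 0 0 0 0"

```text
clock: 13.57
eef_pos: [550.2, -96.4, 158.3]
tool_rot: [-3.141, -0.0, 1.7]
force: [0.9, 0.5, 0.3]
width: 28.9
gripper_force: 59.3
```

```bash
cat > q.py <<'E'
from h import *;from cell import read_state,cams;import pickle,sys
np.set_printoptions(precision=2,suppress=True)
r=read_state();print(r["clock"],r["eef_pos"],r["force"])
d={n:cams.get_image(n) for n in("scene","side")};pickle.dump(d,open("q.pkl","wb"))
a=pickle.load(open("c1.pkl","rb"))
for n in d:
  for x in ((0,0,0),):
    pass
# right cap (scene) and left caps give pan height; 3.95 mm/px
B=blobs(d["scene"],(230,140,430,280),amin=30)
for c,s in B:print(c,s[4])
for k,(x0,y0) in {"rcap":(263.7,155.9),"L1":(341,208.6),"L2":(358.8,218.7)}.items():
  j=min(B,key=lambda b:abs(b[0]-(x0,y0)).sum())[0];dy=j[1]-y0
  print(k,"h=",16-3.95*dy if k=="rcap" else 16+4.1*dy)
E
python3 q.py
```

```text
13.5667 [550.24 -96.38 158.34] [0.93 0.5  0.35]
[263.  159.9] 64
[288.7 166.7] 65
[291.2 193.1] 539
[341.1 204. ] 109
[359.1 214.4] 118
rcap h= 0.1999999999999993
L1 h= -2.8599999999999746
L2 h= -1.629999999999928
```

On the flat top and pressing lightly (pan about 9 mm down, roughly 1.1 N). Sliding outwards.

Call:
move_arm --targets "-0.5 -0.1 0 0 0 0 0;-0.5 -0.1 0 0 0 0 0;-0.5 -0.1 0 0 0 0 0;-0.5 0 0 0 0 0 0;-0.5 0 0 0 0 0 0"

```text
clock: 14.08
eef_pos: [550.7, -99.5, 158.3]
tool_rot: [-3.141, 0.0, 1.7]
force: [-0.0, 1.1, 0.5]
width: 28.6
gripper_force: 59.3
```

```bash
python3 q.py
```

```text
14.0833 [550.66 -99.52 158.29] [-0.04  1.06  0.51]
[262.6 159.6] 55
[287.9 166.1] 62
[291.3 193. ] 547
[341.1 204. ] 109
[359.1 214.4] 118
rcap h= 1.3850000000000442
L1 h= -2.8599999999999746
L2 h= -1.629999999999928
```

Call:
move_arm --targets "-0.5 -0.1 0 0 0 0 0;-0.5 -0.1 0 0 0 0 0;-0.5 0 0 0 0 0 0;-0.5 0 0 0 0 0 0"

```text
clock: 14.52
eef_pos: [551.5, -101.4, 158.4]
tool_rot: [3.141, 0.0, 1.7]
force: [1.6, -0.2, 0.2]
width: 28.6
gripper_force: 59.3
```

```bash
python3 q.py
```

```text
14.5167 [ 551.48 -101.41  158.42] [ 1.56 -0.2   0.16]
[262.5 158.8] 52
[287.  166.1] 62
[291.1 192.4] 549
[341.2 204.6] 113
[359.1 215.2] 115
rcap h= 4.544999999999977
L1 h= -0.3999999999999986
L2 h= 1.6500000000000021
```

Call:
move_arm --targets "-0.5 0 0 0 0 0 0;-0.5 0 0 0 0 0 0;-0.5 0 0 0 0 0 0;-0.5 0 0 0 0 0 0;-0.5 0 0 0 0 0 0"

```text
clock: 15.03
eef_pos: [551.4, -101.3, 158.4]
tool_rot: [3.141, 0.0, 1.7]
force: [1.7, 0.2, -1.5]
width: 28.7
gripper_force: 59.1
```

```bash
python3 q.py
```

```text
15.0333 [ 551.35 -101.34  158.42] [ 1.66  0.18 -1.55]
[262.5 158.6] 53
[287. 166.] 61
[291.2 192.2] 549
[341.2 204.7] 112
[359.2 215.3] 115
rcap h= 5.335000000000045
L1 h= 0.00999999999997847
L2 h= 2.0600000000000946
```

Call:
move_arm --targets "-0.5 -0.05 0.05 0 0 0 0;-0.5 0 0 0 0 0 0;-0.5 0 0 0 0 0 0;-0.5 0 0 0 0 0 0;-0.5 0 0 0 0 0 0"

```text
clock: 15.55
eef_pos: [551.4, -101.5, 158.3]
tool_rot: [-3.141, -0.0, 1.7]
force: [1.0, 1.1, -0.6]
width: 29.1
gripper_force: 59.1
```

```bash
python3 q.py
```

```text
15.55 [ 551.43 -101.52  158.26] [ 1.02  1.07 -0.57]
[262.4 158.7] 53
[287.  166.1] 62
[291.2 192.3] 549
[341.1 204.7] 113
[359.1 215.3] 117
rcap h= 4.940000000000067
L1 h= 0.00999999999997847
L2 h= 2.0600000000000946
```

Call:
move_arm --targets "-0.5 -0.1 0 0 0 0 0;-0.5 0 0 0 0 0 0;-0.5 0 0 0 0 0 0;-0.5 0 0 0 0 0 0;-0.5 0 0 0 0 0 0"

```text
clock: 16.07
eef_pos: [551.6, -102.1, 158.3]
tool_rot: [-3.142, -0.001, 1.7]
force: [1.5, 5.0, 0.5]
width: 28.9
gripper_force: 59.1
```

```bash
python3 q.py
```

```text
16.0667 [ 551.63 -102.07  158.26] [1.48 4.99 0.52]
[262.4 158.2] 49
[287.  165.9] 60
[291.2 192.2] 550
[341.2 204.7] 112
[359.1 215.3] 117
rcap h= 6.915000000000067
L1 h= 0.00999999999997847
L2 h= 2.0600000000000946
```

A 5 N inward push means the jar is against the hole's outer wall. Backing off 1.5 mm.

Call:
move_arm --targets "-0.5 0.1 0 0 0 0 0;-0.5 0.05 0 0 0 0 0;-0.5 0 0 0 0 0 0;-0.5 0 0 0 0 0 0;-0.5 0 0 0 0 0 0"

```text
clock: 16.58
eef_pos: [551.6, -101.8, 158.4]
tool_rot: [3.141, 0.001, 1.7]
force: [1.3, 1.7, -0.3]
width: 28.8
gripper_force: 59.1
```

```bash
python3 q.py
```

```text
16.5833 [ 551.57 -101.78  158.37] [ 1.32  1.74 -0.34]
[262.4 158.5] 51
[287.  165.9] 59
[291.2 192.2] 550
[341.2 204.7] 112
[359.2 215.3] 118
rcap h= 5.730000000000022
L1 h= 0.00999999999997847
L2 h= 2.0600000000000946
```

Call:
move_arm --targets "-0.5 0.1 0 0 0 0 0;-0.5 0 0.05 0 0 0 0;-0.5 0 0 0 0 0 0;-0.5 0 0 0 0 0 0;-0.5 0 0 0 0 0 0"

```text
clock: 17.1
eef_pos: [551.3, -100.7, 158.1]
tool_rot: [-3.14, 0.0, 1.7]
force: [-0.1, 0.4, -0.5]
width: 28.9
gripper_force: 59.1
```

```bash
python3 q.py;python3 - <<'E'
from h import *;import pickle
d=pickle.load(open("q.pkl","rb"))
b=cv2.resize(d["side"]["color"][170:260,290:380],(540,540),interpolation=2)
cv2.imwrite("pics/s8.png",b[:,:,::-1])
E
```

```text
17.1 [ 551.28 -100.7   158.11] [-0.06  0.37 -0.54]
[262.8 157.3] 58
[287.1 166.1] 61
[291.1 191.6] 545
[341.2 205.5] 112
[359. 216.] 115
rcap h= 10.469999999999978
L1 h= 3.290000000000024
L2 h= 4.930000000000048
```

View pics/s8.png

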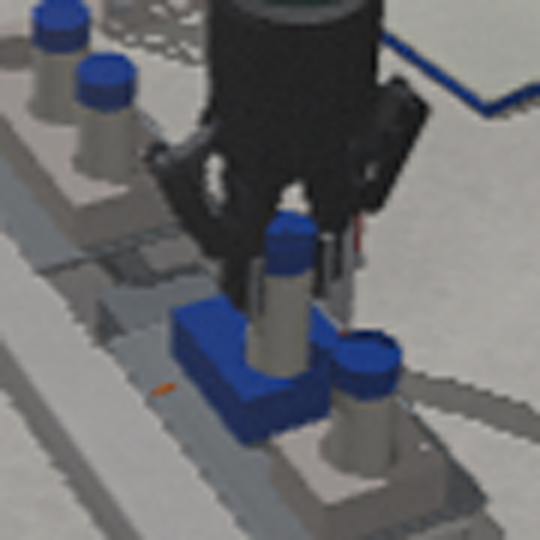

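The side view at (283,370) shows the jar standing in the hole. The forces are near zero and the pan is rising around it. Lowering to the floor.

Call:
move_arm --targets "-0.5 0.03 0 0.2 0 0 0;-0.5 0 0 0.2 0 0 0;-0.5 0 0 0.25 0 0 0;-0.5 0 0 0.25 0 0 0;-0.5 0 0 0 0 0 0"

```text
clock: 17.62
eef_pos: [551.3, -99.9, 148.6]
tool_rot: [-3.14, -0.0, 1.7]
force: [-0.7, -0.2, -1.6]
width: 28.6
gripper_force: 59.2
```

```bash
python3 q.py
```

```text
17.6167 [551.3  -99.85 148.58] [-0.72 -0.16 -1.58]
[263.5 157.2] 84
[288.  168.9] 61
[291.1 190.9] 542
[341.1 206.3] 109
[359.1 216.7] 113
rcap h= 10.865000000000066
L1 h= 6.570000000000071
L2 h= 7.800000000000001
```

Pan back at +8 mm with the jar moving freely in the hole. Going down the rest of the way.

Call:
move_arm --targets "-0.5 0 0 0.25 0 0 0;-0.5 0 0 0.25 0 0 0;-0.5 0 0 0.25 0 0 0;-0.5 0 0 0.25 0 0 0;-0.5 0 0 0.2 0 0 0"

```text
clock: 18.13
eef_pos: [552.0, -100.0, 137.1]
tool_rot: [3.141, 0.0, 1.7]
force: [0.4, 0.2, 0.6]
width: 28.8
gripper_force: 59.3
```

Call:
move_arm --targets "-0.5 0 0 0 0 0 0;-0.5 0 0 0 0 0 0;-0.5 0 0 0 0 0 0;-0.5 0 0 0 0 0 0;-0.5 0 0 0 0 0 0"

```text
clock: 18.55
eef_pos: [551.7, -99.9, 137.4]
tool_rot: [-3.141, -0.0, 1.7]
force: [0.1, 1.2, 0.7]
width: 28.9
gripper_force: 59.3
```

```bash
python3 q.py
```

```text
18.55 [551.67 -99.9  137.37] [0.1  1.15 0.69]
[264.2 159.6] 91
[288.  171.9] 59
[291.4 192.8] 534
[341.1 204.3] 111
[359.2 214.7] 116
rcap h= 1.3850000000000442
L1 h= -1.629999999999928
L2 h= -0.3999999999999986
```

Level within measurement. Releasing and withdrawing upwards.

Call:
move_arm --targets "-0.3 0 0 0 0 0 0;-0.1 0 0 0 0 0 0;0.1 0 0 0 0 0 0;0.2 0 0 0 0 0 0;0.2 0 0 -0.5 0 0 0"

```text
clock: 19.07
eef_pos: [551.2, -99.8, 141.8]
tool_rot: [-3.14, -0.0, 1.7]
force: [0.2, 0.4, -0.7]
width: 51.5
gripper_force: 0.0
```

Call:
move_arm --targets "0.2 0 0 -1.5 0 0 0;0.2 0 0 -3 0 0 0;0.2 0 0 -3 0 0 0;0.2 0 0 -3 0 0 0;0.2 0 0 -2 0 0 0"

```text
clock: 19.48
eef_pos: [552.8, -100.1, 270.7]
tool_rot: [3.138, 0.001, 1.7]
force: [0.7, -0.2, -0.9]
width: 51.1
gripper_force: 0.0
```

Call:
move_arm --targets "0.2 3 0 -2 0 0 0;0.2 3 0 0 0 0 0;0.2 3 0 0 0 0 0;0.2 3 0 0 0 0 0;0.2 0 0 0 0 0 0"

```text
clock: 19.9
eef_pos: [535.5, 27.0, 288.0]
tool_rot: [3.141, -0.005, 1.709]
force: [-0.2, 1.2, -0.3]
width: 51.1
gripper_force: 0.0
```

Call:
move_arm --targets "0.2 0 0 0 0 0 0;0.2 0 0 0 0 0 0;0.2 0 0 0 0 0 0;0.2 0 0 0 0 0 0;0.2 0 0 0 0 0 0"

```text
clock: 20.32
eef_pos: [536.4, 17.9, 287.3]
tool_rot: [-3.142, 0.0, 1.698]
force: [0.5, -0.5, 0.3]
width: 51.0
gripper_force: 0.0
```

```bash
python3 q.py;python3 - <<'E'
from h import *;import pickle
d=pickle.load(open("q.pkl","rb"))
b=cv2.resize(d["side"]["color"][150:250,280:380],(400,400),interpolation=2);a=cv2.resize(d["scene"]["color"][145:245,245:345],(400,400),interpolation=2)
cv2.imwrite("pics/s9.png",np.hstack([b,a])[:,:,::-1])
s,t=d["scene"],d["side"]
for b in blobs(t,(230,140,400,280),amin=30):print("side",b)
E
```

```text
20.3167 [536.44  17.86 287.3 ] [ 0.51 -0.53  0.34]
[264.3 160.1] 98
[285.5 172.1] 96
[291.3 192.9] 542
[341.2 204. ] 110
[359.2 214.4] 116
rcap h= -0.5899999999999572
L1 h= -2.8599999999999746
L2 h= -1.629999999999928
side (array([299.8, 171.3]), [296, 168, 9, 9, 53])
side (array([373. , 180.5]), [346, 170, 54, 19, 80])
side (array([307.5, 180.9]), [303, 177, 9, 10, 62])
side (array([335.7, 229.6]), [319, 211, 38, 34, 562])
```

View pics/s9.png

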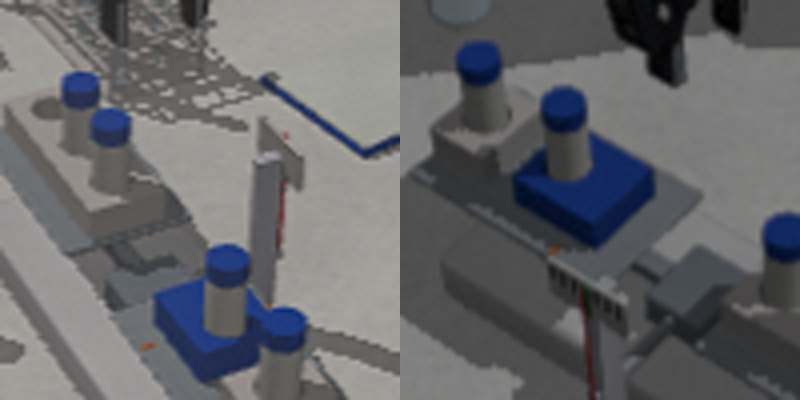

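The new jar stands upright in the block at (565,135). The pointer sits on the green band at (590,297), and the cap shifts (2.2 px then 2.2 px) match 16→8→0 mm. One last check that the jar is as deep as its neighbour.

```bash
python3 - <<'E'
from h import *;import pickle
d=pickle.load(open("q.pkl","rb"));s,t=d["scene"],d["side"]
print(tri(s,(285.5,172.1),t,(337,216.2)),tri(s,(264.3,160.1),t,(351,232.5)),tri(s,(341.2,204),t,(307.5,180.9)))
E
```

```text
[ 552.38477664 -100.96027647  169.74908906] [ 563.15875382 -176.55268728  169.96858159] [527.64762726  83.79515637 170.49844079]
```

All three caps are at the same height (about 170 mm), so the jar is fully seated and the pans are level.

```bash
python3 -c "
from cell import order;print(order.finish_job())"
```

```text
the job is handed in; nothing more can be done
None
```

I moved the outermost left jar (about 100 g) into the blue block's hole and handed the job in at about 20 s. In the last images the balance was level and the jar fully seated. The hand-in gave no verdict.

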